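# Turn the proud spray tip home in its twist socket

### The arm

A 6-joint arm with a two-finger parallel gripper is mounted at the origin on the work surface. World frame = base frame: x ahead of the robot, y to its left, z up, the work surface at z = 0. Lengths are in m, angles in rad, forces in N, time in s.
With the tool pointing down it reaches from about 0.325 to 0.9 m from the base axis. Payload 3.5 kg.
Tool frame: the origin (TCP) lies at the very end of the fingers, on their centre line; the grasp point (between the pads) lies 19 mm behind it; z points along the fingers, y is the line along which they close (so a half turn about z gives the same grasp; the last joint's range is limited). The gripper opens to 85 mm and grips with 20 to 120 N. Pads are 22 mm wide; open, the fingers measure 114 mm over their backs; the gripper's body (76 mm by 85 mm) begins 54 mm behind the grasp point. The pads swing forward as they close: fully open they stand 13 mm farther back than shut.
Start: joints at [-0.103, 0.276, -0.026, 1.268, 0, 1.467], TCP at [0.625, -0, 0.231] pointing down, gripper open.
Joint ranges: [-3.12, 3.12], [-0.85, 1.88], [-1.08, 1.24], [-1.95, 2.15], [-1.57, 1.53], [-3.14, 3.14]. Speed limits (rad/s): [2.57, 2.57, 3.14, 3.14, 3.14, 3.14].

### API

Orientations are given as a rotation vector (axis times angle).
In Python, from station import * gives the robot as it stands.
- The arm moves only by the shell command python3 -m inch 'ROWS'. ROWS is JSON, a list of rows, each a list of 3 entries, a list of its own where there are three numbers: the shift along the tool's x, y, z as a fraction of full scale, then the turn, a rotation vector about the tool's x, y, z as a fraction of full scale, then the gripper's target within -1 to 1 (fully open at 1, half-way at 0, shut at -1). In form: [[[dx, dy, dz], [rx, ry, rz], claw], ...]. A call has 1 to 8 rows; each row shifts and turns the commanded pose from where the row before left it, along the tool's axes as they then stand; what a row does not reach is not made up. Full scale, the value 1, is 250 mm for a shift and 0.12 rad for a turn. A row lasts 1/10 s, in which the tool goes at most 50 mm and 8.59 degrees, less where a joint would pass 70% of its speed; a pose out of reach is approached as far as the arm can. A call with a number of a shift or a turn outside -1 to 1 is refused whole. A call with a gripper value outside its range is refused whole. The fingers move at their own pace and stop on an object; the grip force is fixed at half the most. Time passes only in rows, so rows that do not move let the fingers close. It gives the time, the measured TCP pose, the force, the opening and the grip force at its end, in the units of the state.
- sense(): the state, without advancing time (a new reading comes with each control period).
- camera(name): name is "scene" or "side" or "wrist"; returns (picture, depth): 420x560x3 uint8, blue, green, red; 420x560 float32, m along the optical axis (not along the pixel's ray), 0 where there is no reading.
- get_calibration(name): a dict with "intrinsics" (3x3 intrinsics, pixels), "position" and "orientation" of the camera in the world. Camera axes: x right, y up, looking along -z (the intrinsics and any distortion apply to the point x, -y, -z); pixel columns grow to the right and rows downward; lengths in m; the calibration is good to about 2 mm. A picture is of the moment at which its call begins: read the wrist's pose just before it. get_calibration takes no time and is no camera call; for the wrist camera it gives the pose at the moment of the call.
- finish_job(): hands the job in; it is judged then, once.
Trained networks look in the newest picture that a camera, given by its name, has taken for a name from the list of things; names that differ only in an ending like _2 or _b are one class to them, and where a whole thing is asked for, a point or a joint stands for the part that bears it (a point fixed in the world has none). Each returns a list of dicts, best first, with "score" (0 to 1); they miss things now and then, are a little off and sometimes report something else, mostly with a low value. They report only what shows in the picture. A call takes as long as a camera call. They do not tell look-alikes from the thing itself.
- masks_of(camera, label): "pixels" (420x560 bool, what is visible of it) and "extent" ([left, top, width, height] as shares, 0 to 1, of the picture: columns of its width, rows of its height, round what is visible of it).
- tip_of(camera, label): "position" ([column, row] as shares, 0 to 1, of the picture: columns of its width, rows of its height: a listed point, or the origin of a listed thing).
The state is a dict: "time": time; "q": joint angles; "joint_vel": joint speeds; "effort": joint torques, N m; "tcp_pos": TCP position; "tcp_rot": TCP orientation; "ft_force": force on the tool from outside, world axes, zero at the start; "torque": the same for the moment, N m; "gripper_width": finger opening in m; "grip_force": force on a finger pad.
Only numpy, scipy, OpenCV 4.12 (cv2) and the standard library are available. Lean on these libraries where they do the work, as an engineer would, in place of code of your own. Each camera call takes 0.05 s, during which the arm holds its last target. There are 200 camera calls.

### The job

One of the two orange spray tips is standing proud in its black twist socket: its lugs lie across the rim instead of in the slot. Turn it by its wings, pressing only lightly, until the lugs drop into the slot and it sits fully home with its collar on the rim, then let go. Leave the other tip, which is already home, as it is.

Things in the scene. Friction and masses are not known exactly. Their poses are not given: they have to be found in the camera images.
- tip_proud: Loose orange plastic tip to turn, 65 mm tall, 60 g. Origin: centre of its foot, z up. In mm: stem dia 22 to z=18; lugs, a bar 44 long (x) by 8, z=18-28; collar dia 34, z=28-33; wings to grip 36 long (x), 12 thick (y), z=33-61; nose dia 12 to z=65. Half a turn makes no difference. Start: foot 22 mm above the cart, x 45-90 deg off the slot either way; in line it drops 10 mm.
- socket_proud: Black nylon socket of the proud tip, fixed, 40 mm high. Origin: centre of underside, on its axis, z up. Flange 100 (x) by 50 by 8 mm thick with two screw heads; body 50 mm square, flat rim at z=40. Well dia 25 down to z=8. Slot along x (long way of the flange) across the rim, 18 wide, 12 deep; takes the lugs within about 13 deg. Low brass stub on -y. Home: tip's foot at z=12.
- tip_done: The other orange tip, the same in shape, size and axes; already home in socket_done: foot 12 mm above the cart, wings in line with the flange, 10 mm lower than the proud one. To be left alone.
- socket_done: The socket of the tip that is already home; the same in shape, size and axes as socket_proud, fixed elsewhere on the cart. Either socket may be on the left or the right.
Not all that is in view belongs to the job. Leave any pink or white look-alike of the tip_proud alone. Leave any purple look-alike of the socket_proud alone.

How it is judged:
At the end, for the whole second after the job is handed in: The proud tip is home: foot less than 16 mm above its socket's underside (12 when home), within 8 mm of the socket's axis, lugs within 16 degrees of the slot, upright within 7 degrees, released, at rest. The other tip is still home in its socket by the same measures (z of tip_proud in the frame of socket_proud below 0.016 m and horizontal distance between tip_proud and socket_proud below 0.008 m and angle between the x axis of tip_proud and the x axis of socket_proud, either way round below 0.28 rad and angle between each of tip_proud, tip_done's own z axis and vertical below 0.12 rad and linear speed of tip_proud below 0.02 m/s and z of tip_done in the frame of socket_done below 0.016 m and horizontal distance between tip_done and socket_done below 0.008 m and angle between the x axis of tip_done and the x axis of socket_done, either way round below 0.28 rad); the robot touches nothing.
It fails at once if the tip is pressed or forced against its socket with more than 80 N (contact force between tip_proud and socket_proud above 80 N).
It fails at once if the proud tip is pulled out of its socket (lifted more than 30 mm) (z of tip_proud in the frame of socket_proud above 0.052 m).
It fails at once if the tip that is already home is lifted or shifted by more than 8 mm (distance of tip_done from where it was at the start of the episode above 0.008 m).
It also fails if it takes over 29 s, if anything falls off the work surface, if the arm or the gripper's body presses on something with over 40 N, if the wrist force passes 120 N, or if a joint passes its speed limit or range.

## Working session

There is one attempt and no reset: what is moved stays moved. The work goes in short steps, Python scripts to look and compute and a shell command to move; the robot and the scene stay as the last step left them, time stands still between calls to the robot, and variables do not carry over. Pictures are saved under pics/ and viewed, at most 10 in all, crops included, and the job is handed in when it is done.

```bash
mkdir -p pics
cat > h.py <<'E'
from station import *
import numpy as np, cv2
from scipy.spatial.transform import Rotation as R
def cloud(name):
    s=sense(); c=get_calibration(name); im,d=camera(name)
    K=np.array(c["intrinsics"]); o=np.array(c["orientation"])
    M=o if o.shape==(3,3) else (R.from_rotvec(o).as_matrix() if o.size==3 else R.from_quat(o).as_matrix())
    v,u=np.mgrid[:420,:560]
    P=np.stack([(u-K[0,2])/K[0,0]*d,-(v-K[1,2])/K[1,1]*d,-d],-1)@M.T+np.array(c["position"])
    P[d==0]=np.nan
    return im,d,P
E
python3 - <<'E'
from h import *
for n in ["scene","wrist"]:
    print(n,get_calibration(n))
    im,d,P=cloud(n); cv2.imwrite(f"pics/{n}1.png",im); np.save(f"/tmp/{n}.npy",P)
    for l in ["tip_proud","socket_proud"]:
        for m in masks_of(n,l):
            p=m["pixels"]; q=P[p]; q=q[~np.isnan(q[:,0])]
            print(n,l,round(m["score"],2),np.round(m["extent"],3),np.median(q,0).round(3),np.percentile(q[:,2],98).round(3),im[p].mean(0).round())
s=sense();print(s)
E
```

```text
scene {'intrinsics': array([[541.26665547,   0.        , 274.43123265],
       [  0.        , 541.26665547, 217.4201565 ],
       [  0.        ,   0.        ,   1.        ]]), 'position': array([1.01299009, 0.23445781, 0.80596031]), 'orientation': array([0.43025434, 0.65809022, 1.8781606 ])}
scene tip_proud 0.81 [0.719 0.688 0.041 0.076] [0.536 0.268 0.038] 0.065 [121.  95. 185.]
scene tip_proud 0.73 [0.502 0.586 0.054 0.067] [0.53  0.069 0.04 ] 0.064 [165. 177. 174.]
scene tip_proud 0.72 [0.614 0.608 0.048 0.064] [0.515 0.169 0.063] 0.087 [  3.  73. 171.]
scene tip_proud 0.28 [0.191 0.481 0.099 0.11 ] [ 0.552 -0.237  0.008] 0.04 [22. 24. 23.]
scene socket_proud 0.86 [0.587 0.604 0.083 0.136] [0.53  0.174 0.011] 0.041 [28. 34. 35.]
scene socket_proud 0.65 [0.725 0.529 0.078 0.117] [0.397 0.272 0.018] 0.041 [119.  42.  91.]
wrist {'intrinsics': array([[303.94200579,   0.        , 282.20860595],
       [  0.        , 303.94200579, 207.53620248],
       [  0.        ,   0.        ,   1.        ]]), 'position': array([0.6246949 , 0.07882376, 0.37290161]), 'orientation': array([-3.1151187
[... 298 characters left out ...]
 [62. 65. 67.]
{'time': 0.3, 'q': array([-1.03412366e-01,  2.76687052e-01, -2.69186817e-02,  1.26801998e+00,
        4.23104052e-06,  1.46738118e+00]), 'joint_vel': array([-0.00061366, -0.00095248,  0.00396912,  0.00113463, -0.00068149,
        0.00049718]), 'effort': array([ 2.75521343e-04, -4.44950974e+01,  2.94971305e+01,  9.21603176e-03,
       -6.43072053e-05, -2.80941384e-05]), 'tcp_pos': array([6.24718945e-01, 1.27210353e-05, 2.30890151e-01]), 'tcp_rot': array([-2.22098113e+00, -2.22098731e+00,  8.15868998e-04]), 'ft_force': array([ 0.21970846, -0.80834051,  0.0549638 ]), 'torque': array([-0.06444332,  0.03927213, -0.02801257]), 'grip_force': 0.0, 'gripper_width': 0.08562272114568348}
```

Run:
```python
from h import *
P=np.load("/tmp/scene.npy")
q=P.reshape(-1,3); q=q[~np.isnan(q[:,0])]
def sel(c,r,z0,z1):
    return q[(np.hypot(q[:,0]-c[0],q[:,1]-c[1])<r)&(q[:,2]>z0)&(q[:,2]<z1)]
def rect(p):
    r=cv2.minAreaRect((p[:,:2]*1000).astype(np.float32)); return np.round(r[0],1),np.round(r[1],1),round(r[2],1),len(p)
c=(0.515,0.165)
print("nose",rect(sel(c,.04,.084,.095)));print("wing",rect(sel(c,.04,.076,.095)));print("rim",rect(sel(c,.06,.036,.043)));print("flange",rect(sel(c,.085,.004,.012)))
im=cv2.imread("pics/scene1.png"); w=cv2.imread("pics/wrist1.png")
a=cv2.resize(im[170:340,80:480],(800,340)); b=cv2.resize(w[0:130,60:360],(600,260))
o=np.zeros((600,800,3),np.uint8);o[:340]=a;o[340:,:600]=b
cv2.imwrite("pics/c1.png",o)
```

```text
nose (array([510. , 167.7]), array([12.3, 34.4]), 24.0, 39)
wing (array([509.3, 168. ]), array([14.3, 35.7]), 24.6, 174)
rim (array([509.7, 168.9]), array([52.4, 49.7]), 18.3, 309)
flange (array([504. , 186.6]), array([100.2,  88.2]), 18.2, 566)
```

View pics/c1.png

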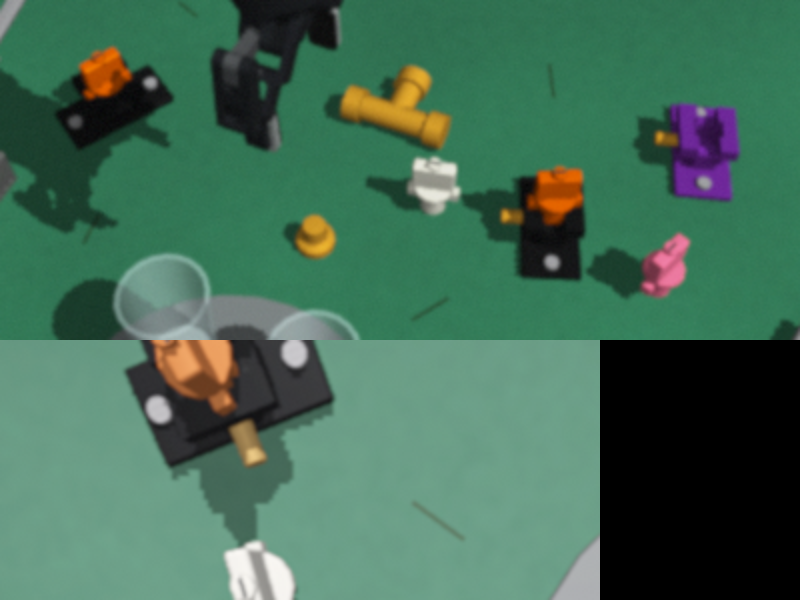

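```bash
python3 -m inch '[[[0.134,-0.092,0],[0,0,0],1],[[0.134,-0.092,0],[0,0,0],1],[[0.134,-0.092,0],[0,0,0],1],[[0.134,-0.092,0],[0,0,0],1],[[0.136,-0.092,0],[0,0,0],1],[[0,0,0],[0,0,-1],1],[[0,0,0],[0,0,-1],1],[[0,0,0],[0,0,-1],1]]'
python3 -m inch '[[[0,0,0.05],[0,0,-0.58],1],[[0,0,0],[0,0,0],1],[[0,0,0],[0,0,0],1]]'
cat > m.py <<'E'
from h import *
import sys
im,d,P=cloud("wrist"); cv2.imwrite(sys.argv[1],im)
q=P.reshape(-1,3); ok=~np.isnan(q[:,0]); q=q[ok]
hsv=cv2.cvtColor(im,cv2.COLOR_BGR2HSV).reshape(-1,3)[ok].astype(int)
c=(0.51,0.168)
def sel(r,z0,z1,col=None):
    m=(np.hypot(q[:,0]-c[0],q[:,1]-c[1])<r)&(q[:,2]>z0)&(q[:,2]<z1)
    if col: m&=(hsv[:,0]>4)&(hsv[:,0]<22)&(hsv[:,1]>120)
    else: m&=(hsv[:,1]<90)
    return q[m]
def rect(p):
    r=cv2.minAreaRect((p[:,:2]*1000).astype(np.float32)); return np.round(r[0],1),np.round(r[1],1),round(r[2],1),len(p)
for n,a in dict(wing_proud=(.04,.079,.0845,1),wing_home=(.04,.069,.0745,1),rim=(.06,.037,.042),flange=(.085,.004,.011)).items():
    p=sel(*a)
    if len(p)>10: print(n,rect(p))
s=sense();T=R.from_rotvec(s["tcp_rot"]).as_matrix();print(s["time"],s["tcp_pos"],"\n",T.round(3),s["q"].round(2),s["ft_force"].round(1),s["gripper_width"])
E
python3 m.py pics/w2.png
```

```text
time: 1.1
tcp_pos: [0.5096, 0.1685, 0.2314]
tcp_rot: [1.78, 2.589, 0.0]
ft_force: [0.1, -0.2, 0.9]
gripper_width: 0.0855
grip_force: 0.0
time: 1.4
tcp_pos: [0.5096, 0.1679, 0.2186]
tcp_rot: [-1.699, -2.642, 0.001]
ft_force: [-0.0, -0.0, 0.0]
gripper_width: 0.0859
grip_force: 0.0
wing_proud (array([509.4, 167.8]), array([11.5, 35.6]), 24.8, 335)
wing_home (array([502.3, 183.4]), array([11.6,  1.9]), 22.1, 12)
rim (array([509.8, 167.5]), array([50. , 50.8]), 19.3, 818)
flange (array([509.6, 167.9]), array([100.,  50.]), 19.4, 1637)
1.45 [0.51001874 0.16796036 0.21901486] 
 [[-0.415  0.91  -0.   ]
 [ 0.91   0.415 -0.   ]
 [ 0.    -0.    -1.   ]] [ 0.2   0.13 -0.24  1.21 -0.    1.34] [-0.3  0.6  0.9] 0.08556175713052185
```

View pics/w2.png

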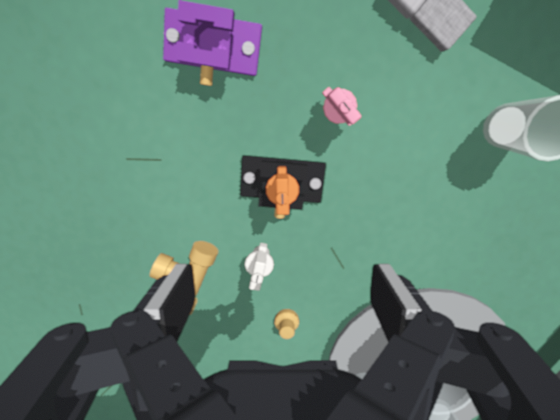

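The proud tip (px ~282,188) is centred between the fingers, wings upright in the image and its flange level. Descend and grip.

```bash
python3 -m inch '[[[0,0,0.16],[0,0,0],0.2],[[0,0,0.16],[0,0,0],0.2],[[0,0,0.16],[0,0,0],0.2],[[0,0,0.1],[0,0,0],0],[[0,0,0.056],[0,0,0],0],[[0,0,0],[0,0,0],-1],[[0,0,0],[0,0,0],-1],[[0,0,0],[0,0,0],-1]]'
python3 -m inch '[[[0,0,0],[0,0,0],-1],[[0,0,0],[0,0,0],-1],[[0,0,0],[0,0,0],-1],[[0,0,0],[0,0,0],-1]]'
```

```text
time: 2.25
tcp_pos: [0.5111, 0.1681, 0.0614]
tcp_rot: [1.696, 2.642, 0.002]
ft_force: [-0.1, -0.4, -1.8]
gripper_width: 0.0107
grip_force: 62.1
time: 2.65
tcp_pos: [0.5111, 0.1681, 0.0611]
tcp_rot: [1.696, 2.642, 0.002]
ft_force: [-1.1, -1.1, 6.9]
gripper_width: 0.0106
grip_force: 62.9
```

```bash
python3 -m inch '[[[0,0,0],[0,0,-0.7],-1],[[0,0,0],[0,0,-1],-1],[[0,0,0],[0,0,-1],-1],[[0,0,0],[0,0,-1],-1],[[0,0,0],[0,0,-1],-1],[[0,0,0],[0,0,-1],-1]]'
```

```text
time: 3.25
tcp_pos: [0.5112, 0.168, 0.0611]
tcp_rot: [0.705, 3.059, 0.001]
ft_force: [-0.7, -0.4, 5.6]
gripper_width: 0.0108
grip_force: 63.1
```

```bash
python3 -m inch '[[[0,0,0],[0,0,-1],-1],[[0,0,0],[0,0,-1],-1],[[0,0,0],[0,0,-1],-1],[[0,0,0],[0,0,-1],-1],[[0,0,0],[0,0,-1],-1],[[0,0,0],[0,0,-1],-1],[[0,0,0],[0,0,-0.6],-1],[[0,0,0],[0,0,0],-1]]'
python3 m.py pics/w3.png
```

```text
time: 4.05
tcp_pos: [0.5101, 0.1681, 0.0598]
tcp_rot: [-0.523, 3.097, 0.0]
ft_force: [-0.1, -0.2, -0.2]
gripper_width: 0.0108
grip_force: 62.1
wing_proud (array([509.8, 168.2]), array([36.1, 11.8]), 19.9, 1222)
wing_home (array([495.4, 165.9]), array([ 7.6, 18.4]), 21.9, 130)
rim (array([505., 166.]), array([41.9, 50.1]), 19.6, 2393)
flange (array([486. , 159.3]), array([50.5, 50.2]), 19.2, 3225)
4.1 [0.5101062  0.16809217 0.05977641] 
 [[-0.945 -0.327  0.   ]
 [-0.327  0.945  0.   ]
 [-0.     0.    -1.   ]] [ 0.2   0.27 -0.42  0.87  0.   -0.14] [-0.2 -0.5 -0.4] 0.010482371836043336
```

View pics/w3.png

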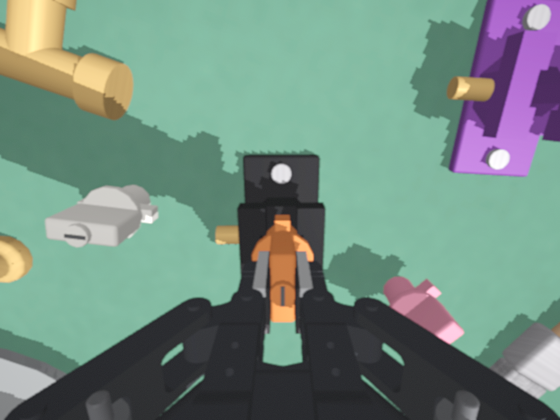

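Wings (px ~283,260) now line up with the flange; the tip is still held high. Lower it gently by ~9 mm.

```bash
python3 -m inch '[[[0,0,0.012],[0,0,0],-1],[[0,0,0.012],[0,0,0],-1]]'; python3 -m inch '[[[0,0,0.01],[0,0,0],-1],[[0,0,0],[0,0,0],-1]]'
```

```text
time: 4.3
tcp_pos: [0.5101, 0.168, 0.0536]
tcp_rot: [-0.522, 3.098, 0.0]
ft_force: [-0.9, 0.5, 0.0]
gripper_width: 0.0107
grip_force: 62.1
time: 4.5
tcp_pos: [0.51, 0.168, 0.0512]
tcp_rot: [0.523, -3.098, -0.0]
ft_force: [-0.6, 0.2, 0.5]
gripper_width: 0.0112
grip_force: 62.1
```

No resistance; the lugs are in the slot. Release, let it settle, and back off.

```bash
python3 -m inch '[[[0,0,0],[0,0,0],-0.3],[[0,0,0],[0,0,0],-0.3],[[0,0,0],[0,0,0],-0.1],[[0,0,0],[0,0,0],0],[[0,0,-0.08],[0,0,0],0],[[0,0,-0.16],[0,0,0],0],[[0,0,-0.2],[0,0,0],0.2],[[0,0,-0.2],[0,0,0],0.2]]'; python3 m.py pics/w4.png
```

```text
time: 5.3
tcp_pos: [0.5092, 0.1678, 0.2125]
tcp_rot: [0.523, -3.096, 0.0]
ft_force: [2.2, 0.5, 0.2]
gripper_width: 0.0512
grip_force: 0.0
wing_home (array([509.5, 168.5]), array([35. , 10.8]), 18.9, 296)
rim (array([509.2, 167.6]), array([49.9, 50. ]), 19.2, 1004)
flange (array([509.3, 167.3]), array([99.5, 49.3]), 19.4, 1396)
5.35 [0.51487464 0.16909309 0.22247919] 
 [[-0.944 -0.329  0.014]
 [-0.329  0.944  0.003]
 [-0.014 -0.002 -1.   ]] [ 0.2   0.12 -0.23  1.2   0.   -0.14] [2.1 0.9 5.8] 0.05096829887020603
```

View pics/w4.png

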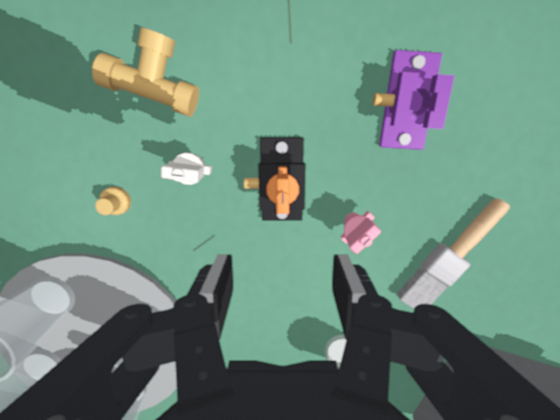

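The tip (px ~283,190) sits centred and in line with its flange. Its wing tops are now at home height, with nothing left at the proud height.

```bash
python3 -m inch '[[[0,0,0],[0,0,0],0.2],[[0,0,0],[0,0,0],0.2],[[0,0,0],[0,0,0],0.2]]'; python3 -c "
from station import *
print(finish_job())"
```

```text
time: 5.65
tcp_pos: [0.5086, 0.1677, 0.2094]
tcp_rot: [0.523, -3.094, 0.0]
ft_force: [-0.0, 0.0, -0.5]
gripper_width: 0.0512
grip_force: 0.0
the job is handed in; nothing more can be done
None
```

The proud tip is turned in line with its slot, seated at home height and released; the other tip was not touched, and I handed the job in at about 5.7 s (no verdict came back).

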